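# Lock the burner head and scrape its slot groove

### The arm

A 7-joint arm with a two-finger parallel gripper is mounted at the origin on the work surface. World frame = base frame: x ahead of the robot, y to its left, z up, the work surface at z = 0. Lengths are in m, angles in degrees, forces in N, time in s.
With the tool pointing down it reaches from about 0.425 to 0.875 m from the base axis. Payload 4.7 kg.
Tool frame: the origin (TCP) lies between the finger pads; the fingertips stand 22 mm ahead of it and the grasp point (between the pads) lies 3 mm ahead of it; z points along the fingers, y is the line along which they close (so a half turn about z gives the same grasp; the last joint's range is limited). The gripper opens to 87 mm and grips with 3 to 60 N. Pads are 19 mm wide; open, the fingers measure 117 mm over their backs; the gripper's body (75 mm by 190 mm) begins 51 mm behind the grasp point.
Start: joints at [-69.723, 18.392, -4.016, 83.108, 1.295, 78.541, -3.26], TCP at [0.217, 0.613, 0.245] pointing down, gripper open.
Joint ranges: [-163.93, 163.93], [-17.29, 119.83], [-79.2, 71.16], [3.27, 140.29], [-89.18, 269.18], [5.43, 117.66], [-154.24, 154.24]. Speed limits (degrees/s): [147.25, 147.25, 180, 180, 180, 180, 180].

### API

Orientations are given as [roll, pitch, yaw] about the fixed x, y, z axes, in that order (R = Rz(yaw) Ry(pitch) Rx(roll)).
In Python, from cell import env gives the robot as it stands.
- The arm moves only by the tool drive_tool, never from a script. Its argument "moves" is a list of rows, each a list of 3 entries, a list of its own where there are three numbers: the shift along the tool's x, y, z in mm, then the turn, a rotation vector about the tool's x, y, z in rad, then the closure, from 0 (fully open) to 1 (shut). In form: [[[x, y, z], [wx, wy, wz], jaw], ...]. A call has 1 to 12 rows; each row shifts and turns the commanded pose from where the row before left it, along the tool's axes as they then stand; what a row does not reach is not made up. A row lasts 1/12 s, in which the tool goes at most 41.7 mm and 7.16 degrees, less where a joint would pass 70% of its speed; a pose out of reach is approached as far as the arm can. A call with a gripper value outside its range is refused whole. The fingers move at their own pace and stop on an object; "newtons" is the grip in N (left out, the last holds). Time passes only in rows, so rows that do not move let the fingers close. It gives the time, the measured TCP pose, the force, the opening and the grip force at its end, in the units of the state.
- env.get_obs(): the state, without advancing time (a new reading comes with each control period).
- env.read_camera(name): name is "side" or "top"; returns (picture, depth): 420x560x3 uint8, blue, green, red; 420x560 float32, m along the optical axis (not along the pixel's ray), 0 where there is no reading.
- env.get_calibration(name): a dict with "fx", "fy", "cx", "cy" (pixels), "T" (4x4, takes a point from camera to world coordinates). Camera axes: x right, y down, z forward; pixel columns grow to the right and rows downward; lengths in m; the calibration is good to about 2 mm. A picture is of the moment at which its call begins. get_calibration takes no time and is no camera call.
- env.sign_off(): hands the job in; it is judged then, once.
The state is a dict: "time_s": time; "qpos": joint angles; "joint_velocities": joint speeds; "effort": joint torques, N m; "tool_pos": TCP position; "tool_rot": TCP orientation; "force": force on the tool from outside, world axes, zero at the start; "wrist_torque": the same for the moment, N m; "grip_width": finger opening in m; "grasp_force": force on a finger pad.
Only numpy, scipy, OpenCV 4.12 (cv2) and the standard library are available. Lean on these libraries where they do the work, as an engineer would, in place of code of your own. Each camera call takes 0.05 s, during which the arm holds its last target. There are 200 camera calls.

### The job

Take the flat-bladed tool from its stand and, with its blade, gently turn the slotted lock on the burner cradle clockwise until its slot is parallel to the long groove of the burner head. Then set the blade down in the groove at the end next to the lock and draw it slowly and lightly (about 20 mm/s) to the other end in one pass, staying down in the groove all the way. Finally put the tool back upright in the stand it came from and let go, leaving the other tool, the flask and the wash bottle alone.

Things in the scene. Friction and masses are not known exactly. Their poses are not given: they have to be found in the camera images.
- blade_tool: Loose flat-bladed tool, 0.13 kg, upright in its stand. Origin: centre of the blade's bottom edge, z up. 10 mm round shaft; round collar 42 mm across, z 65 to 73 mm; black flat-sided handle, z 73 to 143 mm, 18 mm thick (local x), 26 mm wide (local y); grip it across the 18 mm at about z = 113 mm. A half turn about z looks the same.
- blade_tip (a point): Centre of the blade's bottom edge; same point and axes as the flat-bladed tool. The blade is 16 mm wide (local y), 3 mm thick (local x) and 14 mm tall.
- blade_stand: White fixed stand of the flat-bladed tool. Origin: centre of its 80 x 80 mm foot, on the table. Top plate 60 x 60 mm, upper face at z = 75 mm, with a central 26 x 26 mm hole: the shaft hangs in it, the collar rests flat on the plate (blade edge then at z = 10 mm). Below the plate it is open down to the 6 mm thick foot.
- rod_stand: An identical stand that holds the other tool, the round rod tool. The two stands may stand left or right.
- rod_tool: The other tool, not to be used: round black handle 22 mm across with a ball on top, 139 mm high overall, same collar. Origin at its lower end, z up.
- flask: Conical glass flask, 80 mm across its base, 122 mm tall, loose. Origin at the centre of its underside.
- wash_bottle: White plastic wash bottle with a bent spout, 60 mm across, about 178 mm tall, loose. Origin at the centre of its underside.
- cradle: Grey fixed cradle 90 mm (x) by 210 mm (y, -70 to +140), 30 mm tall, z up, holding an aluminium burner head 120 mm long (y, -60 to +60), 58 mm wide, top at z = 83 mm. Origin on the table under the head's middle. A straight groove runs along y in the middle of the head's top, open at both ends. The slotted lock is centred at (0, 100 mm), its top at z = 48 mm.
- groove_start (a point): Point on the groove's floor where the scraping begins, near the end next to the lock, 12 mm in from that end (cradle's axes).
- groove_mid (a point): Point on the groove's floor at the middle of the head (cradle's axes: y along the groove, towards the lock). The floor is at z = 75 mm, 8 mm below the head's top; the groove is 7 mm wide for the lowest 3 mm and flares to 16 mm at the top.
- groove_end (a point): Point on the groove's floor where the scraping ends, 12 mm in from the end far from the lock (cradle's axes).
- lock_slot (a point): Centre of the floor of the lock's slot, on the turning axis; turns with the lock, slot along this point's x axis, z up. Round steel head 38 mm across; slot 8 mm deep, 30 mm long, open at both ends, 6 mm wide for the lowest 3 mm, flaring to 15 mm at the top. The tool's blade has about 0.2 rad of play in it.
- lock (a joint): Turn of the lock in rad, growing clockwise seen from above. 0: slot across the groove (along the cradle's x). 1.57: slot parallel to the groove, locked. It stops at 1.75. It turns with light friction (0.06 N m) and stays where it is left.
There are look-alikes about, which are no part of the job. What is shaped like the blade_tool but white is not meant. Leave any turquoise look-alike of the blade_stand alone.

How it is judged:
By the outcome, as a careful person would: the job done as asked, in the order asked, and still so for the second after the job is handed in, with the robot touching nothing.
It also fails if it takes over 72 s, if anything falls off the work surface, if the arm or the gripper's body presses on something with over 40 N, if the wrist force passes 120 N, or if a joint passes its speed limit or range.

## Working session

There is one attempt and no reset: what is moved stays moved. The work goes in short steps, Python scripts to look and compute and a tool call to move; the robot and the scene stay as the last step left them, time stands still between calls to the robot, and variables do not carry over. Pictures are saved under pics/ and viewed, at most 10 in all, crops included, and the job is handed in when it is done.

Besides the shell and the picture viewer there is one more tool, called as a command line: name --argument value ..., lists and objects as JSON in quotes. drive_tool: Moves the arm, as the interface text tells. Its arguments: {"type":"object","properties":{"moves":{"type":"array"},"newtons":{"type":"number"}},"required":["moves"]}

```bash
mkdir -p pics; cat > h.py <<'E'
import numpy as np, cv2
from cell import env
def look(n):
    p,d=env.read_camera(n); c=env.get_calibration(n)
    v,u=np.mgrid[:420,:560]
    P=np.stack([(u-c['cx'])/c['fx']*d,(v-c['cy'])/c['fy']*d,d,np.ones_like(d)],-1)@np.array(c['T']).T
    W=P[...,:3]; W[d==0]=np.nan
    return p,W
E
python3 - <<'E'
from h import *
for n in('top','side'):
    p,W=look(n); cv2.imwrite(f'pics/{n}0.png',p); np.save(n+'0.npy',W); print(np.array(env.get_calibration(n)['T']).round(2).tolist())
print(env.get_obs())
E
```

```text
[[0.02, -0.98, 0.18, 0.36], [-1.0, -0.02, -0.0, -0.04], [0.0, -0.18, -0.98, 1.12], [0.0, 0.0, 0.0, 1.0]]
[[-0.94, -0.25, 0.24, 0.33], [-0.35, 0.65, -0.67, 0.64], [0.01, -0.71, -0.7, 0.76], [0.0, 0.0, 0.0, 1.0]]
{'time_s': 0.1, 'qpos': array([-69.72430228,  18.43753481,  -4.01762451,  83.16793637,
         1.2964863 ,  78.53994854,  -3.25998151]), 'joint_velocities': array([-0.01744803, -0.04741868, -0.09179919, -0.16261784,  0.13238165,
       -0.01064062,  0.07484266]), 'effort': array([-4.46801168e-04, -4.92575598e+01, -4.05951971e-01, -3.13397634e+01,
       -6.41840743e-02,  3.94954195e-02,  7.05024740e-05]), 'tool_pos': array([0.21651094, 0.61240075, 0.24354006]), 'tool_rot': array([-1.79899903e+02,  6.16450817e-03,  1.60536204e+02]), 'force': array([-0.04974603,  0.06803923, -0.40941064]), 'wrist_torque': array([-0.00779965,  0.01452246, -0.03371256]), 'grasp_force': 0.0, 'grip_width': 0.08700001859546429}
```

View pics/top0.png

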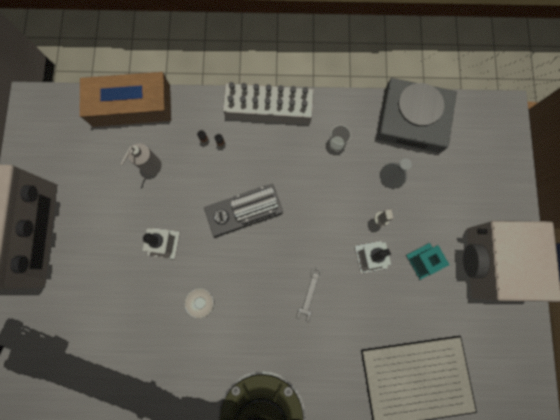

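View pics/side0.png

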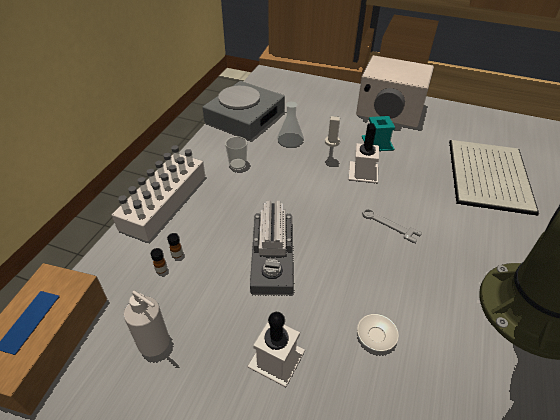

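Top view: the candidates for the tool are a black flat handle in a white stand at (378,256), seen at (368,140) in the side view, a black handle with ball (rod tool) at (155,241)/(277,325), and a white look-alike at (384,217)/(333,135). The turquoise stand is at (428,260). The cradle is at (243,210), with the lock at (221,217). I choose (378,256) and will check it in a crop.

```bash
python3 - <<'E'
from h import *
t=cv2.imread('pics/top0.png'); s=cv2.imread('pics/side0.png')
f=lambda i,x,y,w,h:cv2.resize(i[y:y+h,x:x+w],(400,300),interpolation=cv2.INTER_CUBIC)
cv2.imwrite('pics/crop.png',cv2.convertScaleAbs(np.vstack([np.hstack([f(t,345,230,64,48),f(s,330,110,80,60)]),np.hstack([f(t,200,180,92,69),f(s,230,195,92,69)])]),alpha=1.7))
W=np.load('top0.npy'); S=np.load('side0.npy')
def sel(A,img,x,y,w,h,z0,z1,name,c=None):
    a=A[y:y+h,x:x+w].reshape(-1,3); k=(a[:,2]>z0)&(a[:,2]<z1); a=a[k]
    if len(a)<5: print(name,len(a));return
    r=cv2.minAreaRect((a[:,:2]*1000).astype(np.float32))
    print(name,len(a),'mean',a.mean(0).round(4),'rect',np.round(r[0],1),np.round(r[1],1),round(r[2],1))
for nm,A,b in(('top',W,(350,232,48,44)),('side',S,(340,112,45,75))):
    sel(A,0,*b,.145,.16,nm+' handle top'); sel(A,0,*b,.09,.16,nm+' handle')
    sel(A,0,*b,.070,.079,nm+' plate'); sel(A,0,*b,.003,.012,nm+' foot')
for nm,A,b in(('top',W,(200,178,90,65)),('side',S,(240,190,65,110))):
    sel(A,0,*b,.078,.090,nm+' head'); sel(A,0,*b,.043,.052,nm+' lock'); sel(A,0,*b,.02,.1,nm+' cradle'); sel(A,0,*b,.026,.034,nm+' cradletop')
E
```

```text
top handle top 77 mean [ 0.4291 -0.2998  0.152 ] rect [ 429.2 -300.3] [17.6 24.5] 26.8
top handle 122 mean [ 0.4281 -0.2964  0.1402] rect [ 429.1 -299.8] [18.1 25.3] 25.7
top plate 297 mean [ 0.4277 -0.2947  0.0746] rect [ 429.  -299.1] [59.6 60.9] 11.9
top foot 300 mean [ 0.4278 -0.291   0.0057] rect [ 438.1 -309.2] [135.3 123.6] 89.2
side handle top 61 mean [ 0.4308 -0.2996  0.1506] rect [ 430.8 -301.7] [17.1 29.4] 25.4
side handle 221 mean [ 0.4299 -0.2958  0.1267] rect [ 431.1 -301.6] [18.  29.3] 26.4
side plate 342 mean [ 0.4298 -0.3509  0.074 ] rect [ 436.5 -375.1] [ 65.7 221.4] 4.6
side foot 361 mean [ 0.4408 -0.3445  0.0061] rect [ 457.6 -414.8] [125.5 356.4] 13.9
top head 410 mean [0.5673 0.0349 0.082 ] rect [566.7  34.1] [ 41.4 119.3] 20.1
top lock 306 mean [0.5541 0.0631 0.0488] rect [557.4  61.8] [ 82.4 177.1] 20.9
top cradle 2327 mean [0.5504 0.0658 0.0505] rect [554.8  67.4] [ 89.8 210.4] 20.2
top cradletop 846 mean [0.5385 0.099  0.0297] rect [554.8  67.3] [ 89.8 209.3] 20.2
side head 428 mean [0.5679 0.0368 0.0819] rect [569.1  31.7] [ 32.5 121.6] 19.9
side lock 405 mean [0.5534 0.0788 0.0484] rect [560.   60.7] [ 81.1 177.6] 19.8
side cradle 3295 mean [0.5503 0.0824 0.0485] rect [556.5  66.8] [ 90.1 209.6] 20.4
side cradletop 1284 mean [0.5375 0.1152 0.0298] rect [556.5  66.5] [ 89.8 209.1] 20.3
```

View pics/crop.png

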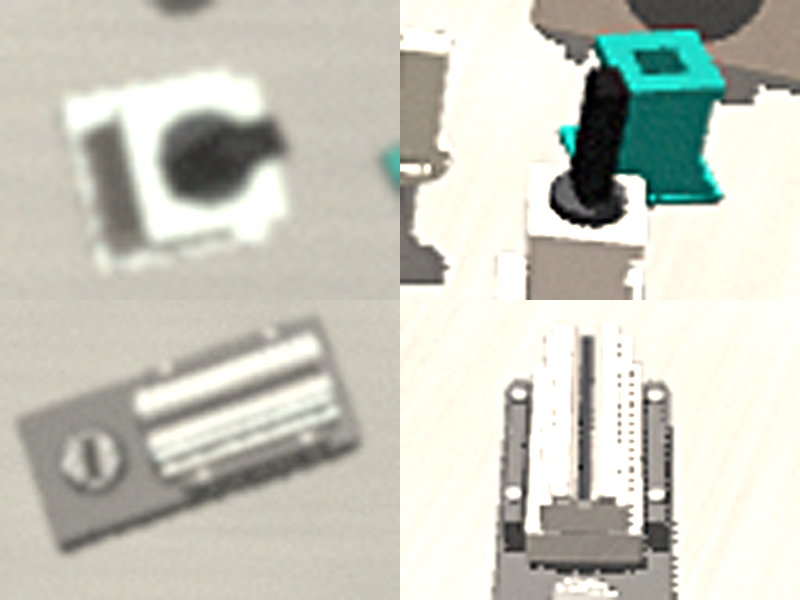

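The crop confirms it: a flat black handle with no ball in the white stand. The slot is nearly along world x, with the groove clear. Next I get the slot angle, clearances and first leg.

```bash
cat >> h.py <<'E'
def plan(*legs):
    """legs: (x,y,z mm, yaw deg): per-leg total shift in tool axes (at leg start yaw) and turn about tool z"""
    o=env.get_obs(); p=np.array(o['tool_pos'])*1000; y=o['tool_rot'][2]
    print('at',p.round(1),np.round(o['tool_rot'],2),'F',np.round(o['force'],1),'grip',round(o['grip_width']*1000,1),round(float(o['grasp_force']),1),'t',round(o['time_s'],2))
    for l in legs:
        d=np.array(l[:3])-p; c,s=np.cos(np.radians(y)),np.sin(np.radians(y))
        turn=-((l[3]-y+180)%360-180)
        print('->',l,'shift',np.round([c*d[0]+s*d[1],s*d[0]-c*d[1],-d[2]],1),'turn',round(np.radians(turn),3))
        p=np.array(l[:3],float); y=l[3]
E
python3 - <<'E'
from h import *
for n in('top','side'):
    W=np.load(n+'0.npy').reshape(-1,3)*1000
    org=np.array([567.7,34.2]); a=np.radians(20.2); R=np.array([[np.cos(a),-np.sin(a)],[np.sin(a),np.cos(a)]])
    L=(W[:,:2]-org)@R
    r=np.hypot(L[:,0],L[:,1]-100)
    k=(r<24)&(W[:,2]>46)&(W[:,2]<52); rr=cv2.minEnclosingCircle(L[k].astype(np.float32)); print(n,'lock rim local',rr,'z',np.nanmedian(W[k,2]))
    k=(r<14)&(W[:,2]<45.5); q=L[k]
    if k.sum()>4:
        u,s,v=np.linalg.svd(q-q.mean(0)); print('slot n',k.sum(),'mean',q.mean(0),'angle',np.degrees(np.arctan2(v[0,1],v[0,0])),s, 'z',W[k,2].min())
    k=(abs(L[:,0])<12)&(abs(L[:,1])<55)&(W[:,2]<80)&(W[:,2]>70); q=L[k]
    if k.sum()>4: print('groove n',k.sum(),'fit',np.polyfit(q[:,1],q[:,0],1),np.median(W[k,2]))
W=np.load('side0.npy'); a=W[110:165,322:345].reshape(-1,3); a=a[a[:,2]>.1]; print('white tool',a.mean(0),a.max(0))
T=np.load('top0.npy')
g=cv2.imread('pics/top0.png',0); 
plan((500,300,245,160.5),(560,0,245,116),(430,-300,245,116),(430,-300,126,116))
E
```

```text
top lock rim local ((-1.431841254234314, 100.50843811035156), 17.554603576660156) z 48.118823891761366
slot n 39 mean [ -0.68284963 100.50752768] angle 174.2569772138125 [47.26813937 25.78081257] z 36.70283538252783
groove n 163 fit [-0.00626352  1.23808797] 76.85480081595463
side lock rim local ((0.5511409640312195, 97.76788330078125), 18.057334899902344) z 47.54894479656352
slot n 60 mean [-1.20396249 96.92308893] angle 136.98284258934683 [58.91473705 49.31643714] z 35.15082756681298
groove n 183 fit [3.22841622e-04 8.55794800e-01] 75.99104933197975
white tool [ 0.52909177 -0.31263998  0.12585349] [ 0.54429898 -0.30462918  0.1445908 ]
at [216.5 612.4 243.5] [-1.7990e+02  1.0000e-02  1.6054e+02] F [-0.   0.1 -0.4] grip 87.0 0.0 t 0.1
-> (500, 300, 245, 160.5) shift [-371.4 -200.1   -1.5] turn 0.001
-> (560, 0, 245, 116) shift [-156.7 -262.8   -0. ] turn 0.777
-> (430, -300, 245, 116) shift [-212.6 -248.4   -0. ] turn 0.0
-> (430, -300, 126, 116) shift [  0.   0. 119.] turn 0.0
```

drive_tool --moves '[[[-17,-9,0],[0,0,0],0],[[-35.5,-19,0],[0,0,0],0],[[-35.5,-19,0],[0,0,0],0],[[-35.5,-19,0],[0,0,0],0],[[-35.5,-19,0],[0,0,0],0],[[-35.5,-19,0],[0,0,0],0],[[-35.5,-19,0],[0,0,0],0],[[-35.5,-19,0],[0,0,0],0],[[-35.5,-19,0],[0,0,0],0],[[-35.5,-19,0],[0,0,0],0],[[-35.5,-19,0],[0,0,0],0]]' --newtons 30

```text
time_s: 1.02
tool_pos: [0.5019, 0.2994, 0.2443]
tool_rot: [-180.0, -0.0, 160.5]
force: [0.3, -0.3, 0.3]
grip_width: 0.087
grasp_force: 0.0
```

drive_tool --moves '[[[-19.6,-32.8,0],[0,0,0],0],[[-19.6,-32.8,0],[0,0,0],0],[[-19.6,-32.8,0],[0,0,0],0],[[-19.6,-32.8,0],[0,0,0],0],[[-19.6,-32.8,0],[0,0,0],0],[[-19.6,-32.8,0],[0,0,0],0],[[-19.6,-32.8,0],[0,0,0],0],[[-19.6,-32.8,0],[0,0,0],0]]'

```text
time_s: 1.68
tool_pos: [0.5612, -0.0002, 0.2444]
tool_rot: [180.0, -0.0, 160.5]
force: [0.4, 0.2, 0.3]
grip_width: 0.0868
grasp_force: 0.0
```

drive_tool --moves '[[[0,0,0],[0,0,0.111],0],[[0,0,0],[0,0,0.111],0],[[0,0,0],[0,0,0.111],0],[[0,0,0],[0,0,0.111],0],[[0,0,0],[0,0,0.111],0],[[0,0,0],[0,0,0.111],0],[[0,0,0],[0,0,0.111],0]]'

```text
time_s: 2.27
tool_pos: [0.5611, 0.0016, 0.2441]
tool_rot: [-180.0, -0.0, 115.7]
force: [-1.2, 0.2, -0.2]
grip_width: 0.0871
grasp_force: 0.0
```

```bash
python3 -c "
from h import *
plan((430,-300.3,245,116),(430,-300.3,126,116))"
```

```text
at [561.1   1.6 244.1] [-1.7996e+02 -2.0000e-02  1.1570e+02] F [-1.2  0.2 -0.2] grip 87.1 0.0 t 2.27
-> (430, -300.3, 245, 116) shift [-215.2 -249.1   -0.9] turn -0.005
-> (430, -300.3, 126, 116) shift [  0.   0. 119.] turn 0.0
```

drive_tool --moves '[[[-21.5,-24.9,0],[0,0,0],0],[[-21.5,-24.9,0],[0,0,0],0],[[-21.5,-24.9,0],[0,0,0],0],[[-21.5,-24.9,0],[0,0,0],0],[[-21.5,-24.9,0],[0,0,0],0],[[-21.5,-24.9,0],[0,0,0],0],[[-21.5,-24.9,0],[0,0,0],0],[[-21.5,-24.9,0],[0,0,0],0],[[-21.5,-24.9,0],[0,0,0],0],[[-21.5,-24.9,0],[0,0,0],0],[[0,0,0],[0,0,0],0]]'

```text
time_s: 3.18
tool_pos: [0.4274, -0.308, 0.2448]
tool_rot: [-179.9, 0.2, 115.4]
force: [-0.5, -1.0, 0.3]
grip_width: 0.087
grasp_force: 0.0
```

```bash
python3 -c "
from h import *
plan((430,-300.3,126,116))"
```

```text
at [ 427.4 -308.   244.8] [-1.7985e+02  1.5000e-01  1.1541e+02] F [-0.5 -1.   0.3] grip 87.0 0.0 t 3.18
-> (430, -300.3, 126, 116) shift [  5.8   5.6 118.8] turn -0.01
```

drive_tool --moves '[[[0,0,20],[0,0,0],0],[[0,0,20],[0,0,0],0],[[0,0,20],[0,0,0],0],[[0,0,15],[0,0,0],0],[[0,0,0],[0,0,0],0],[[0,0,0],[0,0,0],0]]'

```text
time_s: 3.68
tool_pos: [0.4315, -0.3004, 0.169]
tool_rot: [-179.9, -0.1, 116.0]
force: [1.3, -0.2, 1.1]
grip_width: 0.0871
grasp_force: 0.0
```

```bash
python3 -c "
from h import *
plan((430,-300.3,126,116))"
```

```text
at [ 431.5 -300.4  169. ] [-1.7992e+02 -8.0000e-02  1.1601e+02] F [ 1.3 -0.2  1.1] grip 87.1 0.0 t 3.68
-> (430, -300.3, 126, 116) shift [ 0.7 -1.3 43. ] turn 0.0
```

drive_tool --moves '[[[0.7,-1.3,15],[0,0,0],0],[[0,0,15],[0,0,0],0],[[0,0,13],[0,0,0],0],[[0,0,0],[0,0,0],0.4],[[0,0,0],[0,0,0],0.7],[[0,0,0],[0,0,0],0.9],[[0,0,0],[0,0,0],0.9],[[0,0,0],[0,0,0],0.9],[[0,0,0],[0,0,0],0.9],[[0,0,0],[0,0,0],0.9]]' --newtons 40

```text
time_s: 4.52
tool_pos: [0.4307, -0.3009, 0.127]
tool_rot: [180.0, 0.0, 116.0]
force: [-0.3, -0.5, -0.2]
grip_width: 0.0479
grasp_force: 0.0
```

drive_tool --moves '[[[0,0,0],[0,0,0],0.9],[[0,0,0],[0,0,0],0.9],[[0,0,0],[0,0,0],0.9]]'

```text
time_s: 4.77
tool_pos: [0.4305, -0.3007, 0.1265]
tool_rot: [180.0, -0.0, 116.0]
force: [-0.1, 0.3, 0.5]
grip_width: 0.0286
grasp_force: 0.0
```

```bash
python3 -c "
from h import *
plan((430,-300.3,126,116))"
```

```text
at [ 430.5 -300.7  126.5] [180.    -0.   116.02] F [-0.1  0.3  0.5] grip 28.6 0.0 t 4.77
-> (430, -300.3, 126, 116) shift [ 0.6 -0.2  0.5] turn 0.0
```

drive_tool --moves '[[[0,0,0],[0,0,0],0.9],[[0,0,0],[0,0,0],0.9],[[0,0,0],[0,0,0],0.9],[[0,0,0],[0,0,0],0.9],[[0,0,0],[0,0,0],0.9]]'

```text
time_s: 5.18
tool_pos: [0.4304, -0.3008, 0.1264]
tool_rot: [-180.0, -0.0, 116.0]
force: [-0.7, -0.7, -1.4]
grip_width: 0.0177
grasp_force: 40.0
```

```bash
python3 -c "
from h import *
plan((430.5,-300.5,250,116),(533.2,128,250,-170))"
```

```text
at [ 430.4 -300.8  126.4] [-1.7999e+02 -1.0000e-02  1.1601e+02] F [-0.7 -0.7 -1.4] grip 17.7 40.0 t 5.18
-> (430.5, -300.5, 250, 116) shift [   0.2    0.2 -123.6] turn 0.0
-> (533.2, 128, 250, -170) shift [340.1 280.1  -0. ] turn -1.292
```

drive_tool --moves '[[[0,0,-8],[0,0,0],0.9],[[0,0,-14],[0,0,0],0.9],[[0,0,-20],[0,0,0],0.9],[[0,0,-25],[0,0,0],0.9],[[0,0,-25],[0,0,0],0.9],[[0,0,-20],[0,0,0],0.9],[[0,0,-12],[0,0,0],0.9]]'

```text
time_s: 5.77
tool_pos: [0.4312, -0.3014, 0.2535]
tool_rot: [179.8, 0.1, 116.0]
force: [0.1, -0.2, -2.2]
grip_width: 0.0176
grasp_force: 40.0
```

drive_tool --moves '[[[17,14,0],[0,0,-0.1],0.9],[[0,0,0],[0,0,-0.12],0.9],[[0,0,0],[0,0,-0.12],0.9],[[0,0,0],[0,0,-0.12],0.9],[[0,0,0],[0,0,-0.12],0.9],[[0,0,0],[0,0,-0.12],0.9],[[0,0,0],[0,0,-0.12],0.9],[[0,0,0],[0,0,-0.12],0.9],[[0,0,0],[0,0,-0.12],0.9],[[0,0,0],[0,0,-0.12],0.9],[[0,0,0],[0,0,-0.08],0.9],[[0,0,0],[0,0,0],0.9]]'

```text
time_s: 6.77
tool_pos: [0.4353, -0.2793, 0.2503]
tool_rot: [180.0, -0.0, -171.7]
force: [-0.1, 0.7, -0.6]
grip_width: 0.018
grasp_force: 40.0
```

```bash
python3 -c "
from h import *
plan((533.2,128,250,-170))"
```

```text
at [ 435.3 -279.3  250.3] [ 1.7998e+02 -4.0000e-02 -1.7169e+02] F [-0.1  0.7 -0.6] grip 18.0 40.0 t 6.77
-> (533.2, 128, 250, -170) shift [-1.557e+02  3.888e+02  3.000e-01] turn -0.03
```

drive_tool --moves '[[[-7,18,0],[0,0,-0.03],0.9],[[-14,35,0],[0,0,0],0.9],[[-14,35,0],[0,0,0],0.9],[[-14,35,0],[0,0,0],0.9],[[-14,35,0],[0,0,0],0.9],[[-14,35,0],[0,0,0],0.9],[[-14,35,0],[0,0,0],0.9],[[-14,35,0],[0,0,0],0.9],[[-14,35,0],[0,0,0],0.9],[[-14,35,0],[0,0,0],0.9],[[-14,35,0],[0,0,0],0.9],[[-9,20,0],[0,0,0],0.9]]'

```text
time_s: 7.77
tool_pos: [0.5222, 0.1358, 0.2502]
tool_rot: [179.9, -0.0, -169.9]
force: [-0.0, -0.0, -0.4]
grip_width: 0.018
grasp_force: 40.0
```

drive_tool --moves '[[[0,0,20],[0,0,0],0.9],[[0,0,20],[0,0,0],0.9],[[0,0,10],[0,0,0],0.9],[[0,0,0],[0,0,0],0.9],[[0,0,0],[0,0,0],0.9]]'

```text
time_s: 8.18
tool_pos: [0.5226, 0.1295, 0.2004]
tool_rot: [-180.0, -0.1, -170.1]
force: [0.1, -0.7, -1.4]
grip_width: 0.018
grasp_force: 40.0
```

```bash
cat > ortho.py <<'E'
from h import *
def ortho(img,n,c,z,half,px=300):
    """world-plane view at height z (mm) about c, x up-image, +y left (as the top camera)"""
    K=env.get_calibration(n); T=np.linalg.inv(np.array(K['T']))
    v,u=np.mgrid[:px,:px]; s=2*half/px
    X=c[0]+half-v*s; Y=c[1]+half-u*s
    P=np.stack([X/1000,Y/1000,np.full_like(X,z/1000),np.ones_like(X)],-1)@T.T
    m=lambda a:a.astype(np.float32)
    return cv2.remap(img,m(K['fx']*P[...,0]/P[...,2]+K['cx']),m(K['fy']*P[...,1]/P[...,2]+K['cy']),cv2.INTER_CUBIC)
E
python3 - <<'E'
from ortho import *
plan((533.2,128,200,-170))
C=(533.2,128)
A=ortho(cv2.imread('pics/top0.png'),'top',C,48,30); B=ortho(cv2.imread('pics/side0.png'),'side',C,48,30)
p,W=look('side'); cv2.imwrite('pics/side1.png',p)
K=env.get_calibration('side'); q=np.linalg.inv(np.array(K['T']))@[.5332,.128,.065,1]; u=int(K['fx']*q[0]/q[2]+K['cx']); v=int(K['fy']*q[1]/q[2]+K['cy'])
D=cv2.resize(p[v-45:v+45,u-60:u+60],(400,300),interpolation=cv2.INTER_CUBIC); print(u,v)
row=np.hstack([A,B]); row=cv2.resize(row,(600,300))
cv2.imwrite('pics/lock1.png',cv2.convertScaleAbs(np.vstack([row,np.hstack([D,np.zeros((300,200,3),np.uint8)])]),alpha=1.7))
E
```

```text
at [522.6 129.5 200.4] [-1.7999e+02 -6.0000e-02 -1.7014e+02] F [ 0.1 -0.7 -1.4] grip 18.0 40.0 t 8.18
-> (533.2, 128, 200, -170) shift [-10.2  -3.3   0.4] turn -0.002
271 260
```

View pics/lock1.png

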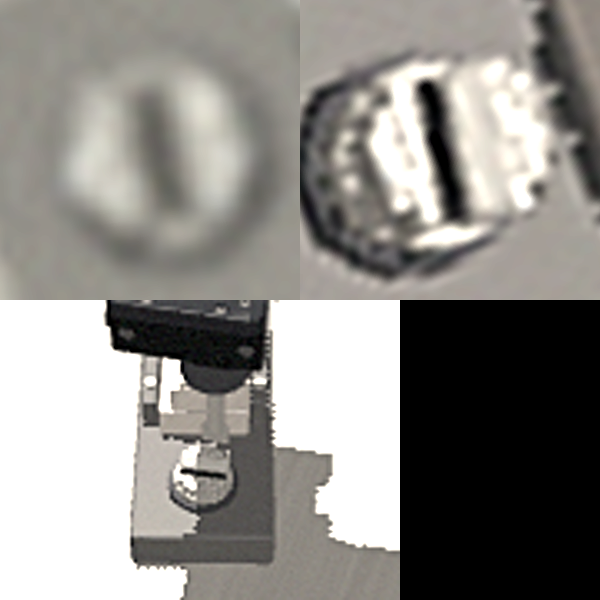

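Top ortho (upper left): slot from (145,85) to (168,210). Side ortho: (430,85) to (455,215). Both give a slot angle of about 10.5° in world, with the lock at about 0.17 rad and the centre near (533,127.5). The blade is visible behind the lock at about (215,440) in the crop.

drive_tool --moves '[[[-5.2,-1.6,0],[0,0,-0.01],0.9],[[-5.2,-1.6,0],[0,0,0],0.9],[[0,0,10],[0,0,0],0.9],[[0,0,10],[0,0,0],0.9],[[0,0,10],[0,0,0],0.9],[[0,0,5],[0,0,0],0.9],[[0,0,0],[0,0,0],0.9],[[0,0,0],[0,0,0],0.9]]'

```text
time_s: 8.9
tool_pos: [0.5333, 0.1282, 0.1648]
tool_rot: [-180.0, -0.1, -169.5]
force: [0.1, -0.2, -1.1]
grip_width: 0.0178
grasp_force: 40.0
```

```bash
python3 -c "
from h import *
plan((533.2,127.7,158,-169.5))"
```

```text
at [533.3 128.2 164.8] [-1.7999e+02 -8.0000e-02 -1.6950e+02] F [ 0.1 -0.2 -1.1] grip 17.8 40.0 t 8.9
-> (533.2, 127.7, 158, -169.5) shift [ 0.2 -0.5  6.8] turn 0.0
```

drive_tool --moves '[[[0,0,2],[0,0,0],0.9],[[0,0,2],[0,0,0],0.9],[[0,0,1.5],[0,0,0],0.9],[[0,0,1],[0,0,0],0.9],[[0,0,0],[0,0,0],0.9],[[0,0,0],[0,0,0],0.9]]'

```text
time_s: 9.4
tool_pos: [0.5342, 0.1279, 0.1594]
tool_rot: [-180.0, 0.1, -169.5]
force: [1.0, -2.0, 0.4]
grip_width: 0.0179
grasp_force: 40.0
```

```bash
python3 -c "
from h import *
plan((533.2,127.7,158,-169.5)); print(env.get_obs()['wrist_torque'])"
```

```text
at [534.2 127.9 159.4] [-1.7997e+02  5.0000e-02 -1.6951e+02] F [ 1.  -2.   0.4] grip 17.9 40.0 t 9.4
-> (533.2, 127.7, 158, -169.5) shift [ 1.  -0.   1.4] turn -0.0
[-0.42084512 -0.07162184 -0.00769634]
```

drive_tool --moves '[[[0,-1,0],[0,0,0],0.9],[[0,0,0.8],[0,0,0],0.9],[[0,0,0.8],[0,0,0],0.9],[[0,0,0.6],[0,0,0],0.9],[[0,0,0],[0,0,0],0.9],[[0,0,0],[0,0,0],0.9]]'

```text
time_s: 9.9
tool_pos: [0.5338, 0.1273, 0.1566]
tool_rot: [-180.0, -0.0, -169.5]
force: [-0.0, 0.3, -1.6]
grip_width: 0.0176
grasp_force: 40.0
```

```bash
python3 -c "
from h import *
plan((533.2,127.7,158,-169.5)); print(env.get_obs()['wrist_torque'])"
```

```text
at [533.8 127.3 156.6] [-1.7999e+02 -3.0000e-02 -1.6950e+02] F [-0.   0.3 -1.6] grip 17.6 40.0 t 9.9
-> (533.2, 127.7, 158, -169.5) shift [ 0.5  0.5 -1.4] turn 0.0
[-0.19768572 -0.03065108  0.00540469]
```

drive_tool --moves '[[[0,0,-0.6],[0,0,0.03],0.9],[[0,0,0],[0,0,0.05],0.9],[[0,0,0],[0,0,0.05],0.9],[[0,0,0],[0,0,0.05],0.9],[[0,0,0],[0,0,0.05],0.9],[[0,0,0],[0,0,0.05],0.9],[[0,0,0],[0,0,0.05],0.9],[[0,0,0],[0,0,0.05],0.9],[[0,0,0],[0,0,0.05],0.9],[[0,0,0],[0,0,0.05],0.9]]'

```text
time_s: 10.73
tool_pos: [0.5338, 0.1269, 0.1572]
tool_rot: [-180.0, -0.0, 162.9]
force: [0.0, -1.6, -1.9]
grip_width: 0.0177
grasp_force: 40.0
```

```bash
python3 -c "
from h import *
plan((533.8,127.3,157,110.2)); print(env.get_obs()['wrist_torque'])"
```

```text
at [533.8 126.9 157.2] [-1.7995e+02 -2.0000e-02  1.6286e+02] F [ 0.  -1.6 -1.9] grip 17.7 40.0 t 10.73
-> (533.8, 127.3, 157, 110.2) shift [0.1 0.4 0.2] turn 0.919
[-0.37290919 -0.02513872  0.08700287]
```

drive_tool --moves '[[[0,0,0],[0,0,0.05],0.9],[[0,0,0],[0,0,0.05],0.9],[[0,0,0],[0,0,0.05],0.9],[[0,0,0],[0,0,0.05],0.9],[[0,0,0],[0,0,0.05],0.9],[[0,0,0],[0,0,0.05],0.9],[[0,0,0],[0,0,0.05],0.9],[[0,0,0],[0,0,0.05],0.9],[[0,0,0],[0,0,0.05],0.9],[[0,0,0],[0,0,0.05],0.9],[[0,0,0],[0,0,0.05],0.9],[[0,0,0],[0,0,0.05],0.9]]'

```text
time_s: 11.73
tool_pos: [0.5342, 0.1273, 0.1573]
tool_rot: [180.0, 0.0, 128.5]
force: [1.5, -0.2, -2.7]
grip_width: 0.0175
grasp_force: 40.0
```

drive_tool --moves '[[[0,0,0],[0,0,0.05],0.9],[[0,0,0],[0,0,0.05],0.9],[[0,0,0],[0,0,0.05],0.9],[[0,0,0],[0,0,0.05],0.9],[[0,0,0],[0,0,0.05],0.9],[[0,0,0],[0,0,0.05],0.9],[[0,0,0],[0,0,0.05],0.9],[[0,0,0],[0,0,0.05],0.9],[[0,0,0],[0,0,0.03],0.9],[[0,0,0],[0,0,0],0.9],[[0,0,0],[0,0,0],0.9]]'

```text
time_s: 12.65
tool_pos: [0.5345, 0.1274, 0.1574]
tool_rot: [179.9, 0.0, 104.0]
force: [3.0, 0.3, -3.3]
grip_width: 0.0179
grasp_force: 40.0
```

```bash
python3 -c "
from h import *
plan((533.8,127.3,157,110.2)); print(env.get_obs()['wrist_torque'])"
```

```text
at [534.5 127.4 157.4] [1.7992e+02 2.0000e-02 1.0404e+02] F [ 3.   0.3 -3.3] grip 17.9 40.0 t 12.65
-> (533.8, 127.3, 157, 110.2) shift [ 0.1 -0.7  0.4] turn -0.107
[-0.27368784 -0.82764622  0.07640635]
```

drive_tool --moves '[[[0,0.6,0],[0,0,-0.05],0.9],[[0,0,0],[0,0,-0.06],0.9],[[0,0,-5],[0,0,0],0.9],[[0,0,-12],[0,0,0],0.9],[[0,0,-15],[0,0,0],0.9],[[0,-10,-10],[0,0,0],0.9],[[20,-25,0],[0,0,0],0.9],[[20,-25,0],[0,0,0],0.9],[[0,-15,0],[0,0,0],0.9],[[0,0,0],[0,0,0],0.9]]'

```text
time_s: 13.48
tool_pos: [0.4476, 0.1393, 0.2005]
tool_rot: [-180.0, -0.1, 110.4]
force: [-0.5, -0.2, -0.8]
grip_width: 0.0177
grasp_force: 40.0
```

```bash
python3 - <<'E'
from ortho import *
plan((534.5,127.4,200,110.2))
C=(533.5,127.5); out=[]
for n in('side','top'):
    p,W=look(n); out.append(ortho(p,n,C,48,30))
p,W=look('side'); out.append(ortho(p,'side',(555,70),83,100))
cv2.imwrite('pics/lock2.png',cv2.convertScaleAbs(np.hstack(out[:2]),alpha=1.6)); cv2.imwrite('pics/groove2.png',out[2])
E
```

```text
at [447.6 139.3 200.5] [-1.7996e+02 -1.0000e-01  1.1036e+02] F [-0.5 -0.2 -0.8] grip 17.7 40.0 t 13.48
-> (534.5, 127.4, 200, 110.2) shift [-41.4  77.3   0.5] turn 0.003
```

View pics/lock2.png

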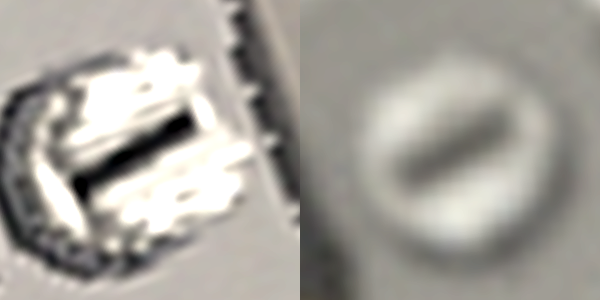

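```bash
python3 - <<'E'
from ortho import *
i=cv2.imread('pics/lock2.png',0)
def pca(g,name):
    for th in (15,25,40):
        a=g.astype(float); v,u=np.mgrid[:300,:300]; m=np.hypot(u-150,v-150)<75
        t=np.percentile(a[m],th*0.5); k=(m&(a<=t)).astype(np.uint8)
        n,l,s,c=cv2.connectedComponentsWithStats(k); j=1+np.argmax(s[1:,4]); q=np.argwhere(l==j).astype(float)
        _,sv,vt=np.linalg.svd(q-q.mean(0),full_matrices=False); d=vt[0]
        ang=np.degrees(np.arctan2(-d[1],-d[0])); ang=(ang+90)%180-90
        print(name,th,len(q),'ang',ang.round(1),'ctr xy off mm',((150-q.mean(0))*.2).round(2),(sv/np.sqrt(len(q))).round(1))
pca(i[:,:300],'side now'); pca(i[:,300:],'top now')
C=(533.2,128)
for n in('side','top'): pca(cv2.cvtColor(ortho(cv2.imread(f'pics/{n}0.png'),n,C,48,30),cv2.COLOR_BGR2GRAY),n+' before')
E
```

```text
side now 15 1346 ang -58.8 ctr xy off mm [-0.08  2.57] [36.1  3.4]
side now 25 2222 ang -59.1 ctr xy off mm [-0.25  2.62] [36.1  5.2]
side now 40 3538 ang -59.2 ctr xy off mm [-0.21  2.39] [36.7  8.1]
top now 15 1369 ang -61.0 ctr xy off mm [-0.28 -0.76] [24.3  4.5]
top now 25 2291 ang -61.0 ctr xy off mm [-0.11 -0.97] [28.6  6.5]
top now 40 3636 ang -60.2 ctr xy off mm [ 0.12 -1.09] [32.3  9.1]
side before 15 1330 ang 12.5 ctr xy off mm [0.62 1.92] [36.9  3.3]
side before 25 2210 ang 12.4 ctr xy off mm [0.05 1.72] [39.4  4.8]
side before 40 3532 ang 12.7 ctr xy off mm [-0.41  1.46] [41.7  7.1]
top before 15 1372 ang 13.1 ctr xy off mm [-1.1  -1.87] [25.8  4.5]
top before 25 2315 ang 13.1 ctr xy off mm [-0.92 -1.85] [29.7  6.4]
top before 40 3642 ang 12.8 ctr xy off mm [-0.81 -1.86] [32.9  9. ]
```

Side: slot (80,185)–(190,120). Top: slot (400,180)–(515,120). The slot is at −60° and needs −69.8°, so 10° more. I go back in.

drive_tool --moves '[[[-10,19,0],[0,0,-0.09],0.9],[[-10,20,0],[0,0,0],0.9],[[-10,20,0],[0,0,0],0.9],[[-4.5,20,0],[0,0,0],0.9],[[0,0,10],[0,0,0],0.9],[[0,0,10],[0,0,0],0.9],[[0,0,10],[0,0,0],0.9],[[0,0,0],[0,0,0],0.9],[[0,0,0],[0,0,0],0.9]]'

```text
time_s: 14.38
tool_pos: [0.5351, 0.1395, 0.1684]
tool_rot: [-179.9, -0.0, 115.4]
force: [0.9, -0.1, -1.3]
grip_width: 0.0182
grasp_force: 40.0
```

```bash
python3 -c "
from h import *
plan((534.3,127.4,157.2,115)); print(env.get_obs()['wrist_torque'])"
```

```text
at [535.1 139.5 168.4] [-1.7986e+02 -2.0000e-02  1.1544e+02] F [ 0.9 -0.1 -1.3] grip 18.2 40.0 t 14.38
-> (534.3, 127.4, 157.2, 115) shift [-10.6  -6.   11.2] turn 0.008
[-0.07602771  0.04344474 -0.00953859]
```

drive_tool --moves '[[[-5.3,-3,0],[0,0,0],0.9],[[-5.3,-3,0],[0,0,0],0.9],[[0,0,0],[0,0,0],0.9],[[0,0,2.5],[0,0,0],0.9],[[0,0,2.5],[0,0,0],0.9],[[0,0,2.5],[0,0,0],0.9],[[0,0,0],[0,0,0],0.9]]'

```text
time_s: 14.97
tool_pos: [0.535, 0.1279, 0.1613]
tool_rot: [-179.9, -0.0, 115.5]
force: [0.3, 0.6, -1.0]
grip_width: 0.0178
grasp_force: 40.0
```

```bash
python3 -c "
from h import *
plan((534.3,127.4,157.2,94)); print(env.get_obs()['wrist_torque'])"
```

```text
at [535.  127.9 161.3] [-1.7995e+02 -1.0000e-02  1.1547e+02] F [ 0.3  0.6 -1. ] grip 17.8 40.0 t 14.97
-> (534.3, 127.4, 157.2, 94) shift [-0.1 -0.9  4.1] turn 0.375
[-0.05587472  0.06930415  0.02584912]
```

Now down, then turn to 94°, then lift and look.

drive_tool --moves '[[[0,-0.3,1.5],[0,0,0],0.9],[[0,0,1.5],[0,0,0],0.9],[[0,0,1],[0,0,0],0.9],[[0,0,0],[0,0,0.04],0.9],[[0,0,0],[0,0,0.05],0.9],[[0,0,0],[0,0,0.05],0.9],[[0,0,0],[0,0,0.05],0.9],[[0,0,0],[0,0,0.05],0.9],[[0,0,0],[0,0,0.05],0.9],[[0,0,0],[0,0,0.05],0.9],[[0,0,0],[0,0,0.03],0.9],[[0,0,0],[0,0,0],0.9]]'

```text
time_s: 15.97
tool_pos: [0.5351, 0.1275, 0.1577]
tool_rot: [-180.0, 0.0, 94.2]
force: [0.4, 0.1, -2.1]
grip_width: 0.018
grasp_force: 40.0
```

```bash
python3 -c "
from h import *
plan((534.3,127.4,157.2,94)); print(env.get_obs()['wrist_torque'])"
```

```text
at [535.1 127.5 157.7] [-1.7999e+02  1.0000e-02  9.4210e+01] F [ 0.4  0.1 -2.1] grip 18.0 40.0 t 15.97
-> (534.3, 127.4, 157.2, 94) shift [-0.1 -0.8  0.5] turn 0.004
[-0.07746404  0.04782701  0.00184691]
```

drive_tool --moves '[[[0,0,0],[0,0,-0.08],0.9],[[0,0,0],[0,0,-0.1],0.9],[[0,0,-5],[0,0,0],0.9],[[0,0,-12],[0,0,0],0.9],[[0,0,-15],[0,0,0],0.9],[[0,-10,-10],[0,0,-0.09],0.9],[[20,-25,0],[0,0,0],0.9],[[20,-25,0],[0,0,0],0.9],[[0,-15,0],[0,0,0],0.9],[[0,0,0],[0,0,0],0.9]]'

```text
time_s: 16.8
tool_pos: [0.4485, 0.1411, 0.2011]
tool_rot: [-180.0, -0.1, 109.7]
force: [-0.6, 0.3, -2.7]
grip_width: 0.018
grasp_force: 40.0
```

```bash
cat > slot.py <<'E'
from ortho import *
def pca(g,name):
    for th in (15,40):
        a=g.astype(float); v,u=np.mgrid[:300,:300]; m=np.hypot(u-150,v-150)<75
        t=np.percentile(a[m],th*0.5); k=(m&(a<=t)).astype(np.uint8)
        n,l,s,c=cv2.connectedComponentsWithStats(k); j=1+np.argmax(s[1:,4]); q=np.argwhere(l==j).astype(float)
        _,sv,vt=np.linalg.svd(q-q.mean(0),full_matrices=False); d=vt[0]
        ang=np.degrees(np.arctan2(-d[1],-d[0])); ang=ang%180-180
        print(name,th,len(q),'ang',ang.round(1),'off mm',((150-q.mean(0))*.2).round(2))
if __name__=='__main__':
    for n in('side','top'):
        p,W=look(n); cv2.imwrite(f'pics/{n}_last.png',p); pca(cv2.cvtColor(ortho(p,n,(533.5,127.5),48,30),cv2.COLOR_BGR2GRAY),n)
    plan((551.1,79.2,210,110.2),(551.1,79.2,200,110.2))
E
python3 slot.py
python3 - <<'E'
from ortho import *
o=[ortho(cv2.imread(f'pics/{n}_last.png'),n,(567.7,34.2),z,70,380) for n,z in(('top',83),('side',83))]
o=[cv2.convertScaleAbs(i,alpha=1.3) for i in o]
for i in o:
    for y in(-60,0,60):
        a=np.radians(20.2); x_,y_=-y*np.sin(a),y*np.cos(a); cv2.circle(i,(int((70-y_)*380/140),int((70-x_)*380/140)),3,(0,0,255),-1)
cv2.imwrite('pics/groove.png',np.hstack(o))
E
```

```text
side 15 1331 ang -68.5 off mm [-0.12  2.68]
side 40 3559 ang -68.4 off mm [-0.3   2.21]
top 15 1522 ang -68.6 off mm [-0.47 -0.14]
top 40 3596 ang -68.5 off mm [-0.25 -0.46]
at [451.7 140.8 201.3] [ 1.7983e+02 -3.0000e-02  1.0963e+02] F [ 0.1  0.8 -1. ] grip 17.6 40.0 t 16.9
-> (551.1, 79.2, 210, 110.2) shift [-91.5  73.   -8.7] turn -0.01
-> (551.1, 79.2, 200, 110.2) shift [ 0.  0. 10.] turn -0.0
```

View pics/groove.png

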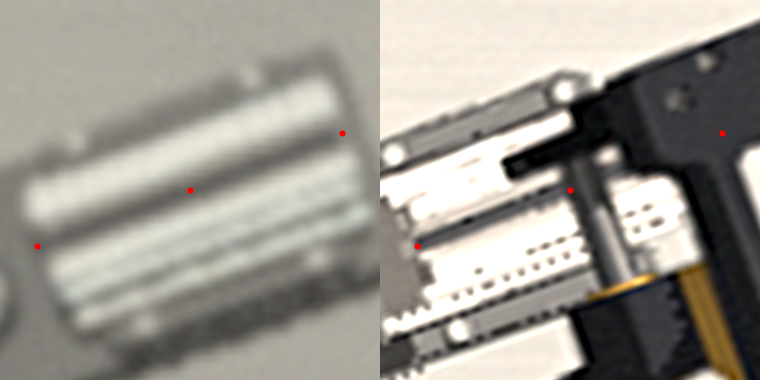

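Slot is now at −68.5° against a target of −69.8°, which is parallel within measuring error. The groove in the top ortho runs along the red points, within about 1 mm. Moving over the groove start.

drive_tool --moves '[[[0,0,-14],[0,0,0],0.9],[[-18.3,15,0],[0,0,-0.01],0.9],[[-18.3,15,0],[0,0,0],0.9],[[-18.3,15,0],[0,0,0],0.9],[[-18.3,15,0],[0,0,0],0.9],[[-18.3,14,0],[0,0,0],0.9],[[0,0,0],[0,0,0],0.9],[[0,0,0],[0,0,0],0.9],[[0,0,0],[0,0,0],0.9]]'

```text
time_s: 17.65
tool_pos: [0.5523, 0.0804, 0.2138]
tool_rot: [-180.0, 0.0, 110.2]
force: [-0.2, 1.2, -1.0]
grip_width: 0.0178
grasp_force: 40.0
```

```bash
python3 -c "
from h import *
plan((552,79.5,195,110.2)); print(env.get_obs()['wrist_torque'])"
```

```text
at [552.3  80.4 213.8] [-1.7998e+02  1.0000e-02  1.1021e+02] F [-0.2  1.2 -1. ] grip 17.8 40.0 t 17.65
-> (552, 79.5, 195, 110.2) shift [-0.7 -0.5 18.8] turn 0.0
[-0.06046597  0.04571575 -0.01213915]
```

drive_tool --moves '[[[-0.7,-0.5,6],[0,0,0],0.9],[[0,0,6],[0,0,0],0.9],[[0,0,4],[0,0,0],0.9],[[0,0,2],[0,0,0],0.9],[[0,0,1],[0,0,0],0.9],[[0,0,0],[0,0,0],0.9],[[0,0,0],[0,0,0],0.9]]'

```text
time_s: 18.23
tool_pos: [0.5516, 0.0797, 0.1951]
tool_rot: [180.0, -0.0, 110.3]
force: [0.7, -0.7, -1.4]
grip_width: 0.018
grasp_force: 40.0
```

drive_tool --moves '[[[0,0,1],[0,0,0],0.9],[[0,0,1],[0,0,0],0.9],[[0,0,0],[0,0,0],0.9],[[0,0,0],[0,0,0],0.9]]'

```text
time_s: 18.57
tool_pos: [0.5516, 0.0795, 0.193]
tool_rot: [180.0, -0.0, 110.3]
force: [0.7, -0.5, -1.6]
grip_width: 0.0181
grasp_force: 40.0
```

```bash
python3 -c "
from h import *
plan((552,79.5,191.4,110.2)); print(env.get_obs()['wrist_torque'])"
```

```text
at [551.6  79.5 193. ] [180.    -0.   110.28] F [ 0.7 -0.5 -1.6] grip 18.1 40.0 t 18.57
-> (552, 79.5, 191.4, 110.2) shift [-0.2  0.3  1.6] turn 0.001
[-0.10069965 -0.02831153  0.02329794]
```

drive_tool --moves '[[[0,0.3,0.5],[0,0,0],0.9],[[0,0,0.5],[0,0,0],0.9],[[0,0,0.3],[0,0,0],0.9],[[0,0,0],[0,0,0],0.9],[[0,0,0],[0,0,0],0.9]]'

```text
time_s: 18.98
tool_pos: [0.5519, 0.0797, 0.1916]
tool_rot: [180.0, -0.0, 110.3]
force: [-0.4, 0.5, -1.6]
grip_width: 0.0179
grasp_force: 40.0
```

drive_tool --moves '[[[0,0,0.3],[0,0,0],0.9],[[0,0,0.3],[0,0,0],0.9],[[0,0,0],[0,0,0],0.9],[[0,0,0],[0,0,0],0.9]]'

```text
time_s: 19.32
tool_pos: [0.552, 0.0797, 0.1914]
tool_rot: [180.0, -0.0, 110.3]
force: [0.4, 0.8, 1.7]
grip_width: 0.0177
grasp_force: 40.0
```

```bash
python3 -c "
from h import *
plan((552,79.5,191.4,110.2),(585.2,-10.5,191.4,110.2)); print(env.get_obs()['wrist_torque'])"
```

```text
at [552.   79.7 191.4] [ 1.7998e+02 -1.0000e-02  1.1028e+02] F [0.4 0.8 1.7] grip 17.7 40.0 t 19.32
-> (552, 79.5, 191.4, 110.2) shift [-0.2 -0.  -0. ] turn 0.001
-> (585.2, -10.5, 191.4, 110.2) shift [-95.9   0.1  -0. ] turn -0.0
[-0.11732351  0.27418374  0.00139062]
```

Contact on the floor is light, about 3 N. Drawing now.

drive_tool --moves '[[[-1,0,0],[0,0,0],0.9],[[-1.67,0,0],[0,0,0],0.9],[[-1.67,0,0],[0,0,0],0.9],[[-1.67,0,0],[0,0,0],0.9],[[-1.67,0,0],[0,0,0],0.9],[[-1.67,0,0],[0,0,0],0.9],[[-1.67,0,0],[0,0,0],0.9],[[-1.67,0,0],[0,0,0],0.9]]'

```text
time_s: 19.98
tool_pos: [0.5565, 0.068, 0.1914]
tool_rot: [180.0, -0.0, 110.3]
force: [-1.8, 2.2, 4.1]
grip_width: 0.0176
grasp_force: 40.0
```

drive_tool --moves '[[[-1.67,0,-0.1],[0,0,0],0.9],[[-1.67,0,0],[0,0,0],0.9],[[-1.67,0,0],[0,0,0],0.9],[[-1.67,0,0],[0,0,0],0.9],[[-1.67,0,0],[0,0,0],0.9],[[-1.67,0,0],[0,0,0],0.9],[[-1.67,0,0],[0,0,0],0.9],[[-1.67,0,0],[0,0,0],0.9],[[-1.67,0,0],[0,0,0],0.9],[[-1.67,0,0],[0,0,0],0.9],[[-1.67,0,0],[0,0,0],0.9]]'

```text
time_s: 20.9
tool_pos: [0.5628, 0.0506, 0.1913]
tool_rot: [180.0, -0.0, 110.3]
force: [-1.7, 3.3, 5.7]
grip_width: 0.0178
grasp_force: 40.0
```

drive_tool --moves '[[[-1.67,0,-0.1],[0,0,0],0.9],[[-1.67,0,-0.1],[0,0,0],0.9],[[-1.67,0,-0.1],[0,0,0],0.9],[[-1.67,0,0],[0,0,0],0.9],[[-1.67,0,0],[0,0,0],0.9],[[-1.67,0,0],[0,0,0],0.9],[[-1.67,0,0],[0,0,0],0.9],[[-1.67,0,0],[0,0,0],0.9],[[-1.67,0,0],[0,0,0],0.9],[[-1.67,0,0],[0,0,0],0.9]]'

```text
time_s: 21.73
tool_pos: [0.5684, 0.0345, 0.1914]
tool_rot: [-180.0, 0.0, 110.3]
force: [-0.4, 1.5, 2.9]
grip_width: 0.0178
grasp_force: 40.0
```

drive_tool --moves '[[[-1.67,0,0],[0,0,0],0.9],[[-1.67,0,0],[0,0,0],0.9],[[-1.67,0,0],[0,0,0],0.9],[[-1.67,0,0],[0,0,0],0.9],[[-1.67,0,0],[0,0,0],0.9],[[-1.67,0,0],[0,0,0],0.9],[[-1.67,0,0],[0,0,0],0.9],[[-1.67,0,0],[0,0,0],0.9],[[-1.67,0,0],[0,0,0],0.9],[[-1.67,0,0],[0,0,0],0.9],[[-1.67,0,0],[0,0,0],0.9],[[-1.67,0,0],[0,0,0],0.9]]'

```text
time_s: 22.73
tool_pos: [0.5754, 0.0158, 0.1914]
tool_rot: [-180.0, 0.0, 110.3]
force: [-0.3, 1.0, 1.3]
grip_width: 0.0177
grasp_force: 40.0
```

Good; adding a touch of down to keep contact.

drive_tool --moves '[[[-1.67,0,0.1],[0,0,0],0.9],[[-1.67,0,0],[0,0,0],0.9],[[-1.67,0,0],[0,0,0],0.9],[[-1.67,0,0],[0,0,0],0.9],[[-1.67,0,0],[0,0,0],0.9],[[-1.67,0,0],[0,0,0],0.9],[[-1.67,0,0],[0,0,0],0.9],[[-1.67,0,0],[0,0,0],0.9]]'

```text
time_s: 23.4
tool_pos: [0.5801, 0.0034, 0.1914]
tool_rot: [180.0, -0.0, 110.3]
force: [-0.9, 1.1, 2.4]
grip_width: 0.0175
grasp_force: 40.0
```

```bash
python3 -c "
from h import *
plan((585.2,-10.5,191.4,110.2))"
```

```text
at [580.1   3.4 191.4] [ 1.7999e+02 -1.0000e-02  1.1028e+02] F [-0.9  1.1  2.4] grip 17.5 40.0 t 23.4
-> (585.2, -10.5, 191.4, 110.2) shift [-14.8  -0.1  -0. ] turn 0.001
```

drive_tool --moves '[[[-1.67,0,0],[0,0,0],0.9],[[-1.67,0,0],[0,0,0],0.9],[[-1.67,0,0],[0,0,0],0.9],[[-1.67,0,0],[0,0,0],0.9],[[-1.67,0,0],[0,0,0],0.9],[[-1.67,0,0],[0,0,0],0.9],[[-1.67,0,0],[0,0,0],0.9],[[-1.67,0,0],[0,0,0],0.9],[[-1.67,0,0],[0,0,0],0.9],[[-1,0,0],[0,0,0],0.9],[[0,0,0],[0,0,0],0.9]]'

```text
time_s: 24.32
tool_pos: [0.5857, -0.0119, 0.1914]
tool_rot: [180.0, 0.0, 110.3]
force: [0.2, 1.3, 2.0]
grip_width: 0.0183
grasp_force: 40.0
```

```bash
python3 -c "
from h import *
plan((585.2,-10.5,191.4,110.2),(586,-11,245,110.3),(430.4,-300.8,245,116))"
```

```text
at [585.7 -11.9 191.4] [1.7999e+02 2.0000e-02 1.1026e+02] F [0.2 1.3 2. ] grip 18.3 40.0 t 24.32
-> (585.2, -10.5, 191.4, 110.2) shift [ 1.5  0.  -0. ] turn 0.001
-> (586, -11, 245, 110.3) shift [ -0.7   0.6 -53.6] turn -0.002
-> (430.4, -300.8, 245, 116) shift [-217.8 -246.5   -0. ] turn -0.099
```

drive_tool --moves '[[[0,0,-5],[0,0,0],0.9],[[0,0,-15],[0,0,0],0.9],[[0,0,-20],[0,0,0],0.9],[[0,0,-20],[0,0,0],0.9],[[0,0,0],[0,0,0],0.9]]'

```text
time_s: 24.73
tool_pos: [0.5875, -0.0127, 0.2552]
tool_rot: [179.7, 0.2, 110.2]
force: [1.3, 0.7, -1.3]
grip_width: 0.0177
grasp_force: 40.0
```

drive_tool --moves '[[[-10,-11.5,0],[0,0,0],0.9],[[-23,-26,0],[0,0,0],0.9],[[-23,-26,0],[0,0,0],0.9],[[-23,-26,0],[0,0,0],0.9],[[-23,-26,0],[0,0,0],0.9],[[-23,-26,0],[0,0,0],0.9],[[-23,-26,0],[0,0,0],0.9],[[-23,-26,0],[0,0,0],0.9],[[-23,-26,0],[0,0,0],0.9],[[-15,-17,0],[0,0,-0.1],0.9],[[-9,-10,0],[0,0,0],0.9],[[0,0,0],[0,0,0],0.9]]'

```text
time_s: 25.73
tool_pos: [0.4268, -0.3063, 0.2499]
tool_rot: [-179.8, -0.0, 115.6]
force: [-0.3, -0.4, -1.6]
grip_width: 0.018
grasp_force: 40.0
```

drive_tool --moves '[[[0,0,0],[0,0,0],0.9],[[0,0,0],[0,0,0],0.9],[[0,0,0],[0,0,0],0.9]]'

```text
time_s: 25.98
tool_pos: [0.4316, -0.3004, 0.2506]
tool_rot: [-180.0, -0.1, 116.2]
force: [-0.5, 0.8, -1.5]
grip_width: 0.0175
grasp_force: 40.0
```

```bash
python3 -c "
from h import *
plan((430.2,-300.3,245,116),(430.2,-300.3,205,116))"
```

```text
at [ 431.6 -300.4  250.6] [-1.7997e+02 -7.0000e-02  1.1615e+02] F [-0.5  0.8 -1.5] grip 17.5 40.0 t 25.98
-> (430.2, -300.3, 245, 116) shift [ 0.7 -1.3  5.6] turn 0.003
-> (430.2, -300.3, 205, 116) shift [ 0.  0. 40.] turn 0.0
```

drive_tool --moves '[[[0.7,-1.3,10],[0,0,0],0.9],[[0,0,20],[0,0,0],0.9],[[0,0,20],[0,0,0],0.9],[[0,0,5],[0,0,0],0.9],[[0,0,0],[0,0,0],0.9],[[0,0,0],[0,0,0],0.9]]'

```text
time_s: 26.48
tool_pos: [0.4299, -0.3016, 0.1964]
tool_rot: [-180.0, -0.0, 116.1]
force: [-0.2, 0.2, -1.6]
grip_width: 0.018
grasp_force: 40.0
```

```bash
python3 -c "
from h import *
plan((430.2,-300.5,128,116))"
```

```text
at [ 429.9 -301.6  196.4] [-179.98   -0.    116.06] F [-0.2  0.2 -1.6] grip 18.0 40.0 t 26.48
-> (430.2, -300.5, 128, 116) shift [ 0.9  0.7 68.4] turn 0.001
```

drive_tool --moves '[[[0.5,0.4,8],[0,0,0],0.9],[[0,0,10],[0,0,0],0.9],[[0,0,12],[0,0,0],0.9],[[0,0,12],[0,0,0],0.9],[[0,0,12],[0,0,0],0.9],[[0,0,8],[0,0,0],0.9],[[0,0,4],[0,0,0],0.9],[[0,0,0],[0,0,0],0.9],[[0,0,0],[0,0,0],0.9]]'

```text
time_s: 27.23
tool_pos: [0.4298, -0.3015, 0.1302]
tool_rot: [-180.0, 0.0, 116.0]
force: [-0.0, 0.3, -0.9]
grip_width: 0.0177
grasp_force: 40.0
```

drive_tool --moves '[[[0,0,1],[0,0,0],0.9],[[0,0,1],[0,0,0],0.9],[[0,0,0.8],[0,0,0],0.9],[[0,0,0],[0,0,0],0.9],[[0,0,0],[0,0,0],0.9]]'

```text
time_s: 27.65
tool_pos: [0.43, -0.3013, 0.1277]
tool_rot: [180.0, 0.0, 116.0]
force: [-0.3, -0.9, -0.9]
grip_width: 0.018
grasp_force: 40.0
```

drive_tool --moves '[[[0,0,0.5],[0,0,0],0.9],[[0,0,0.5],[0,0,0],0.9],[[0,0,0.3],[0,0,0],0.9],[[0,0,0],[0,0,0],0.9],[[0,0,0],[0,0,0],0.9]]'

```text
time_s: 28.07
tool_pos: [0.4299, -0.3013, 0.1264]
tool_rot: [180.0, -0.0, 116.0]
force: [-1.5, 0.1, 1.2]
grip_width: 0.0177
grasp_force: 40.0
```

Collar is seated (light contact at the grasp height). Open slowly.

drive_tool --moves '[[[0,0,0],[0,0,0],0.75],[[0,0,0],[0,0,0],0.65],[[0,0,0],[0,0,0],0.5],[[0,0,0],[0,0,0],0.3],[[0,0,0],[0,0,0],0.1],[[0,0,0],[0,0,0],0],[[0,0,0],[0,0,0],0],[[0,0,0],[0,0,0],0],[[0,0,0],[0,0,0],0],[[0,0,0],[0,0,0],0],[[0,0,0],[0,0,0],0],[[0,0,0],[0,0,0],0]]'

```text
time_s: 29.07
tool_pos: [0.4298, -0.3013, 0.1262]
tool_rot: [180.0, -0.0, 116.0]
force: [1.3, 1.1, 0.6]
grip_width: 0.0836
grasp_force: 0.0
```

drive_tool --moves '[[[0,0,-5],[0,0,0],0],[[0,0,-10],[0,0,0],0],[[0,0,-20],[0,0,0],0],[[0,0,-25],[0,0,0],0],[[0,0,-25],[0,0,0],0],[[0,0,-20],[0,0,0],0],[[0,0,-15],[0,0,0],0],[[0,0,0],[0,0,0],0]]'

```text
time_s: 29.73
tool_pos: [0.4315, -0.3027, 0.2506]
tool_rot: [179.7, 0.3, 116.0]
force: [0.9, -1.4, -0.1]
grip_width: 0.087
grasp_force: 0.0
```

drive_tool --moves '[[[15,15,0],[0,0,0],0],[[20,25,0],[0,0,0],0],[[20,25,0],[0,0,0],0],[[20,25,0],[0,0,0],0],[[15,15,0],[0,0,0],0],[[0,0,0],[0,0,0],0],[[0,0,0],[0,0,0],0]]'

```text
time_s: 30.32
tool_pos: [0.4849, -0.1731, 0.2459]
tool_rot: [-180.0, -0.0, 116.2]
force: [0.7, -0.4, -0.4]
grip_width: 0.087
grasp_force: 0.0
```

```bash
python3 slot.py; python3 - <<'E'
from h import *
p,W=look('top'); a=W[232:276,350:398].reshape(-1,3); a=a[(a[:,2]>.145)&(a[:,2]<.16)]
print(len(a),a.mean(0),cv2.minAreaRect((a[:,:2]*1000).astype(np.float32)))
s=cv2.imread('pics/side_last.png'); cv2.imwrite('pics/final.png',s)
E
```

```text
side 15 1359 ang -68.6 off mm [-0.15  2.72]
side 40 3535 ang -68.4 off mm [-0.28  2.19]
top 15 1466 ang -69.4 off mm [-0.32 -0.27]
top 40 3549 ang -68.7 off mm [-0.2  -0.47]
at [ 484.1 -175.6  246.2] [-1.7997e+02  2.0000e-02  1.1593e+02] F [ 0.4 -0.8 -0.5] grip 87.0 0.0 t 30.42
-> (551.1, 79.2, 210, 110.2) shift [199.8 171.6  36.2] turn 0.1
-> (551.1, 79.2, 200, 110.2) shift [ 0.  0. 10.] turn -0.0
0 [nan nan nan] ((0.0, 0.0), (0.0, 0.0), 0.0)<stdin>:3: RuntimeWarning: Mean of empty slice.
  ret = um.true_divide(
```

View pics/final.png

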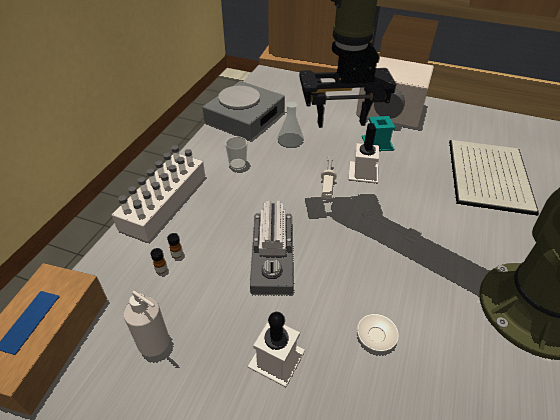

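```bash
python3 - <<'E'
from h import *
a=cv2.imread('pics/side0.png')[85:245,295:435]; b=cv2.imread('pics/final.png')[85:245,295:435]
cv2.imwrite('pics/cmp.png',cv2.convertScaleAbs(cv2.resize(np.hstack([a,b]),(800,457),interpolation=cv2.INTER_CUBIC),alpha=1.3))
t=cv2.imread('pics/top_last.png'); W=np.load('side0.npy'); print(W[235,415],W[215,370],W[165,331])
p,V=look('side'); print(V[180,328],V[195,326],V[165,330])
E
```

```text
[ 0.26113318 -0.11898312 -0.00279917] [ 0.37596769 -0.13672571  0.00676332] [ 0.52223146 -0.30286457 -0.00171348]
[ 0.50558906 -0.20576537  0.02513064] [ 0.49656679 -0.15930097  0.0144269 ] [ 0.51663338 -0.26211547  0.03021134]
```

View pics/cmp.png

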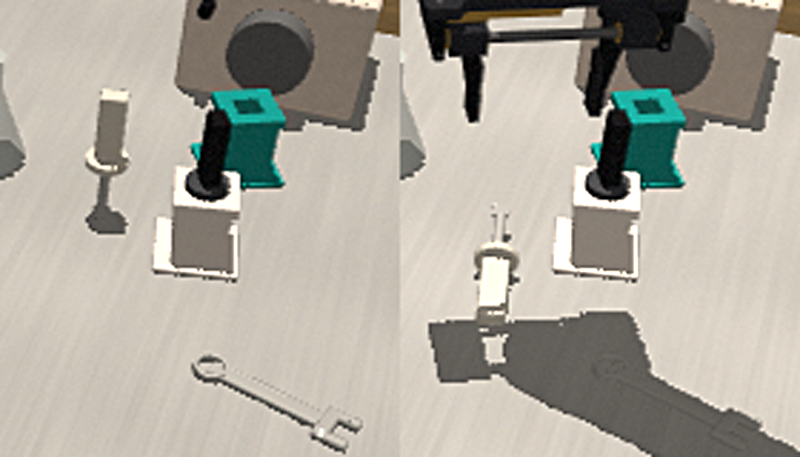

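The final picture shows the black tool upright in its white stand at (368,140), but the white look-alike now lies at (328,180). I check when it fell.

```bash
python3 - <<'E'
from h import *
a=cv2.imread('pics/side0.png').astype(int); b=cv2.imread('pics/side1.png').astype(int); c=cv2.imread('pics/final.png').astype(int)
for r in((115,145,326,340),(170,195,322,334)):
    s=np.s_[r[0]:r[1],r[2]:r[3]]; print([x[s].mean().round(1) for x in(a,b,c)])
W=np.load('side0.npy'); q=W[112:168,322:345].reshape(-1,3)
k=(q[:,2]>.03); print(np.c_[q[k][:,2]].min(), q[k&(q[:,2]<.06)].mean(0))
p,V=look('top'); 
a2=V[230:280,345:400].reshape(-1,3); a2=a2[(a2[:,2]>.14)&(a2[:,2]<.17)]; print(len(a2), a2.mean(0) if len(a2) else '')
S,_=0,0
p,V=look('side'); h=V[112:187,350:385].reshape(-1,3); h=h[(h[:,2]>.145)&(h[:,2]<.16)]
print(len(h),h.mean(0),cv2.minAreaRect((h[:,:2]*1000).astype(np.float32)))
E
```

```text
[np.float64(116.8), np.float64(175.7), np.float64(161.4)]
[np.float64(154.3), np.float64(184.0), np.float64(161.6)]
0.03006105232912437 [ 0.52992542 -0.31563442  0.04175931]
0 
60 [ 0.43075238 -0.30025338  0.15069381] ((430.1867980957031, -301.4516296386719), (17.94597625732422, 29.063413619995117), 25.23167610168457)
```

The white look-alike was already down by 8 s. It had been balanced on its own blade, my path cleared it by about 30 mm in height, and no contact force showed. The black tool is back at its original pose and the slot still measures parallel. I am handing in.

```bash
python3 -c "
from cell import env
print(env.sign_off())"
```

```text
the job is handed in; nothing more can be done
None
```

The job is handed in: the lock slot measures within about 1.5° of the groove, the groove was scraped in one light pass at about 20 mm/s, and the black tool is back upright in its stand and released. The white look-alike tool, which was balanced on its blade, fell over during the first 8 s; no contact showed in my readings, but I did not see what caused it.

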